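# Sort the lantern parts into their trays

### The job

Sort the loose copper lantern parts on the bench into their shallow trays: stand the two turned finials upright in the wide tray, one in each bay; lay the two square posts in the long narrow tray, one flat on the floor of each bay; and lay the collar flat in the round dish. Leave the white pot and the screwdriver where they are.

Things in the scene. Friction and masses are not known exactly. Their poses are not given: they have to be found in the camera images.
- finial_a: A turned copper lantern finial, standing upright on the bench: 62 mm tall, round foot 44 mm across and 8 mm thick, a thin neck, then a straight drum 32 mm across from 26 to 44 mm above the underside (the place to grip), and a small knob 20 mm across on top. Origin: centre of the underside; z up along its axis.
- finial_b: A turned copper lantern finial, standing upright on the bench: 62 mm tall, round foot 44 mm across and 8 mm thick, a thin neck, then a straight drum 32 mm across from 26 to 44 mm above the underside (the place to grip), and a small knob 20 mm across on top. Origin: centre of the underside; z up along its axis. Same as finial_a and interchangeable with it.
- post_a: A short piece of square copper tube (lantern post), 26 by 26 mm and 70 mm long, lying on a flat side. Origin: its very centre, 13 mm above what it lies on; y along its length.
- post_b: A short piece of square copper tube (lantern post), 26 by 26 mm and 70 mm long, lying on a flat side. Origin: its very centre, 13 mm above what it lies on; y along its length. Same as post_a and interchangeable with it.
- collar: A plain copper collar (thick ring) lying flat: 56 mm outside, 38 mm hole, 28 mm high. Origin: centre of the underside; z up along its axis.
- wide_tray: The wide shallow dark steel tray, 150 mm long (along its y) and 80 mm wide (along its x), with one divider across the middle making two bays side by side along y, each 71 by 72 mm inside, bay centres at y = +37 and -37 mm. It is 12 mm high overall with walls, divider and floor 4 mm thick, and is fixed to the bench. Origin: centre of the underside; z up.
- long_tray: The long narrow shallow dark steel tray, 190 mm long (along its y) and 58 mm wide (along its x), with one divider across the middle making two bays end to end along y, each 89 mm long by 50 mm wide inside, bay centres at y = +47 and -47 mm. It is 12 mm high overall with walls, divider and floor 4 mm thick, and is fixed to the bench. Origin: centre of the underside; z up.
- dish: The round shallow dark steel dish, 90 mm across outside, 82 mm inside, 12 mm high overall, floor 4 mm thick, fixed to the bench. Origin: centre of the underside; z up.
- pot: Bystander: a closed white plastic pot with a blue lid, 68 mm across, 75 mm tall, loose on the bench to the robot's left. Origin: centre of the underside.
- screwdriver: Bystander: a screwdriver 200 mm long and 26 mm thick with a black handle, lying loose on the bench to the robot's right, along its own x with the handle to -x. Origin: on its underside near the middle of its length.
Not all that is in view belongs to the job. What is shaped like the finial_a but black or turquoise is not meant.

How it is judged (in metres and radians):
At the end, for the whole second after the job is handed in: One finial upright (0.12 rad) in each wide-tray bay, 20-53 mm from mid along y, 18 mm across; one post on the floor of each long-tray bay, 30-63 mm and 17 mm; collar flat (0.1 rad) in the dish within 18 mm of centre; all on the floors, at rest; pot and screwdriver moved under 30 mm (((y of finial_a in the frame of wide_tray between 0.02 and 0.053 m and x of finial_a in the frame of wide_tray between -0.018 and 0.018 m and y of finial_b in the frame of wide_tray between -0.053 and -0.02 m and x of finial_b in the frame of wide_tray between -0.018 and 0.018 m) or (y of finial_a in the frame of wide_tray between -0.053 and -0.02 m and x of finial_a in the frame of wide_tray between -0.018 and 0.018 m and y of finial_b in the frame of wide_tray between 0.02 and 0.053 m and x of finial_b in the frame of wide_tray between -0.018 and 0.018 m)) and ((y of post_a in the frame of long_tray between 0.03 and 0.063 m and x of post_a in the frame of long_tray between -0.017 and 0.017 m and y of post_b in the frame of long_tray between -0.063 and -0.03 m and x of post_b in the frame of long_tray between -0.017 and 0.017 m) or (y of post_a in the frame of long_tray between -0.063 and -0.03 m and x of post_a in the frame of long_tray between -0.017 and 0.017 m and y of post_b in the frame of long_tray between 0.03 and 0.063 m and x of post_b in the frame of long_tray between -0.017 and 0.017 m)) and z of finial_a in the frame of wide_tray between 0 and 0.009 m and angle between each of finial_a, finial_b's own z axis and vertical below 0.12 rad and z of post_a in the frame of long_tray between 0.012 and 0.021 m and z of finial_b in the frame of wide_tray between 0 and 0.009 m and z of post_b in the frame of long_tray between 0.012 and 0.021 m and horizontal distance between collar and dish below 0.018 m and angle between the z axis of collar and the z axis of dish, either way round below 0.1 rad and z of collar in the frame of dish between 0 and 0.009 m and linear speed of each of finial_a, finial_b, post_a, post_b, collar below 0.02 m/s and distance of each of pot, screwdriver from where it was at the start of the episode below 0.03 m); the robot touches nothing.
It fails at once if the pot is pushed more than 30 mm (distance of pot from where it was at the start of the episode above 0.03 m).
It fails at once if the screwdriver is pushed more than 30 mm (distance of screwdriver from where it was at the start of the episode above 0.03 m).
It also fails if it takes over 109 s, if anything falls off the work surface, if the arm or the gripper's body presses on something with over 40 N, if the wrist force passes 120 N, or if a joint passes its speed limit or range.

### The arm

A 6-joint arm with a two-finger parallel gripper is mounted at the origin on the work surface. World frame = base frame: x ahead of the robot, y to its left, z up, the work surface at z = 0. Lengths are in mm, angles in rad, forces in N, time in s.
With the tool pointing down it reaches from about 350 to 775 mm from the base axis. Payload 7.3 kg.
Tool frame: the origin (TCP) lies midway between the tips of the shut fingers; the grasp point (between the pads) lies 19 mm behind it; z points along the fingers, y is the line along which they close (so a half turn about z gives the same grasp; the last joint's range is limited). The gripper opens to 92 mm and grips with 3 to 60 N. Pads are 19 mm wide; open, the fingers measure 130 mm over their backs; the gripper's body (75 mm by 190 mm) begins 47 mm behind the grasp point.
Start: joints at [-1.303, 0.342, 1.524, -0, 1.275, -0.146], TCP at [211.122, -480.7, 226.741] pointing down, gripper open.
Joint ranges: [-2.53, 2.53], [-0.77, 2.02], [0.04, 2.7], [-1, 4.14], [0.28, 2.66], [-3.11, 3.11]. Speed limits (rad/s): [2.57, 2.57, 3.14, 3.14, 3.14, 3.14].

### API

Orientations are given as [roll, pitch, yaw] about the fixed x, y, z axes, in that order (R = Rz(yaw) Ry(pitch) Rx(roll)).
In Python, from plant import * gives the robot as it stands.
- The arm moves only by the tool step_arm, never from a script. Its argument "deltas" is one flat list of numbers, 5 for each row, row after row: the shift along the world's x, y, z in mm, then the turn about the world's z in degrees, then the finger opening in mm, from 0 to 91.8. In form: [tx, ty, tz, turn, gripper, tx, ty, tz, turn, gripper, ...]. A call has exactly 10 rows; each row shifts and turns the commanded pose from where the row before left it; what a row does not reach is not made up. A row lasts 1/8 s, in which the tool goes at most 62.5 mm and 10.7 degrees, less where a joint would pass 70% of its speed; a pose out of reach is approached as far as the arm can. A call is refused whole if a number of a shift passes 62.5 or a number of a turn 10.7, either way. A call with a gripper value outside its range is refused whole. The fingers move at their own pace and stop on an object; the grip force is fixed at half the most. Time passes only in rows, so rows that do not move let the fingers close, or fill a call up. It gives the time, the measured TCP pose, the force, the opening and the grip force at its end, in the units of the state.
- get_obs(): the state, without advancing time (a new reading comes with each control period).
- capture(name): name is "scene" or "side" or "wrist"; returns the picture (480x640x3 uint8, red, green, blue); there is no depth.
- camera_params(name): a dict with "mtx" (3x3 intrinsics, pixels), "k1" (the pictures are not rectified: a ray, as slopes to the right and down, at radius r is drawn at 1 + k1 r^2 times it, then the intrinsics apply), "rvec" (rotation vector, rad) and "tvec" (3), from world to camera coordinates, as OpenCV has them. Camera axes: x right, y down, z forward; pixel columns grow to the right and rows downward; lengths in mm; the calibration is good to about 2 mm. A picture is of the moment at which its call begins: read the wrist's pose just before it. camera_params takes no time and is no camera call; for the wrist camera it gives the pose at the moment of the call.
- close_job(): hands the job in; it is judged then, once.
The state is a dict: "time": time; "joint_positions": joint angles; "dq": joint speeds; "tau": joint torques, N m; "tool_pos": TCP position; "tcp_rot": TCP orientation; "contact_force": force on the tool from outside, world axes, zero at the start; "moment": the same for the moment, N m; "grip_width": finger opening in mm; "finger_force": force on a finger pad.
Only numpy, scipy, OpenCV 4.12 (cv2) and the standard library are available. Lean on these libraries where they do the work, as an engineer would, in place of code of your own. Each camera call takes 0.05 s, during which the arm holds its last target. There are 200 camera calls.

## Working session

There is one attempt and no reset: what is moved stays moved. The work goes in short steps, Python scripts to look and compute and a tool call to move; the robot and the scene stay as the last step left them, time stands still between calls to the robot, and variables do not carry over. Pictures are saved under pics/ and viewed, at most 14 in all, crops included, and the job is handed in when it is done.

Besides the shell and the picture viewer there is one more tool, called after "Emit:" as name(argument=value, ...) on one line, values as JSON. step_arm: Moves the arm, as the interface text tells. Its arguments: {"type":"object","properties":{"deltas":{"type":"array","items":{"type":"number"}}},"required":["deltas"]}

```bash
mkdir -p pics; ls; python3 - <<'E'
from plant import *
import cv2
for n in ("scene","side"):
    im=capture(n); cv2.imwrite(f"pics/{n}0.png",im[:,:,::-1])
    p=camera_params(n); print(n,p)
o=get_obs(); print(o)
E
```

```text
pics
scene {'mtx': array([[518.59735915,   0.        , 321.44046211],
       [  0.        , 518.59735915, 238.90945531],
       [  0.        ,   0.        ,   1.        ]]), 'k1': -0.08909249121351448, 'rvec': array([ 1.64577538,  2.06968565, -0.73147213]), 'tvec': array([ 126.84347023, -342.18555348, 1451.60476742])}
side {'mtx': array([[530.22809743,   0.        , 316.85497106],
       [  0.        , 530.22809743, 231.32418372],
       [  0.        ,   0.        ,   1.        ]]), 'k1': -0.15350427980103665, 'rvec': array([ 1.64313863, -1.85692293,  0.7757272 ]), 'tvec': array([  53.13369868,  363.62451809, 1216.80884936])}
{'time': 0.1, 'joint_positions': array([-1.30298959e+00,  3.42650495e-01,  1.52491070e+00, -1.63705801e-05,
        1.27538156e+00, -1.46011533e-01]), 'dq': array([-0.00103588, -0.00050929, -0.00415668, -0.00078466,  0.00126865,
       -0.00047475]), 'tau': array([ 1.81714935e-03, -4.32004309e+01, -2.44695139e+01,  7.18577486e-02,
        5.26123925e-02, -4.90028515e-05]), 'tool_pos': array([ 211.02254216, -480.33698952,  226.11954389]), 'tcp_rot': array([-3.14025464e+00, -1.80942252e-04,  4.13822921e-01]), 'contact_force': array([-0.25743205, -0.06379465, -0.03326241]), 'moment': array([ 0.00141764, -0.03457068,  0.00317385]), 'finger_force': 0.0, 'grip_width': 91.76223893053772}
```

View pics/scene0.png

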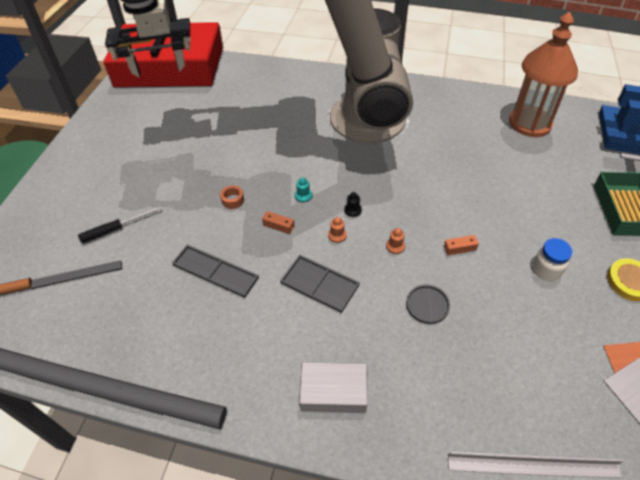

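View pics/side0.png

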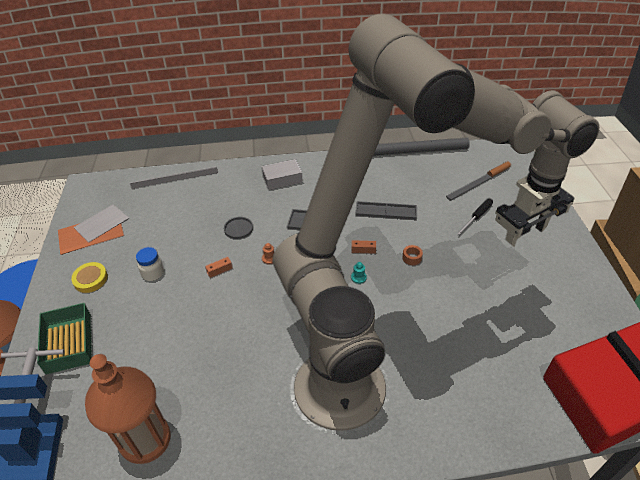

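The scene picture shows the collar at (232,196), posts at (279,222) and (461,244), copper finials at (337,230) and (397,240), the long tray at (216,270), the wide tray at (320,283) and the dish at (428,303). The black and turquoise finials, at (353,203) and (303,188), are decoys. The side view shows the same layout, but the arm hides part of it.

```bash
cat > h.py <<'E'
from plant import *
import numpy as np, cv2
def ray(p,uv):
    uv=np.atleast_2d(np.array(uv,float)).reshape(-1,1,2)
    d=np.array([p["k1"],0,0,0,0.])
    n=cv2.undistortPoints(uv,p["mtx"],d,None,None,None)[:,0] if False else cv2.undistortPointsIter(uv,p["mtx"],d,None,None,(3,50,1e-9))[:,0]
    R=cv2.Rodrigues(p["rvec"])[0]; t=np.array(p["tvec"]).ravel()
    return -R.T@t,(np.c_[n,np.ones(len(n))]@R)
def onz(p,uv,z):
    c,d=ray(p,uv); s=(z-c[2])/d[:,2]; return c+d*s[:,None]
def tri(obs):  # [(p,uv),...] least-squares point
    A=0;b=0
    for p,uv in obs:
        c,d=ray(p,uv); d=d[0]/np.linalg.norm(d[0]); M=np.eye(3)-np.outer(d,d); A=A+M; b=b+M@c
    return np.linalg.solve(A,b)
def proj(p,X): return cv2.projectPoints(np.float64(X).reshape(-1,1,3),p["rvec"],p["tvec"],p["mtx"],np.array([p["k1"],0,0,0,0.]))[0][:,0]
def blobs(im,mina=60):
    hsv=cv2.cvtColor(im,cv2.COLOR_RGB2HSV)
    m=cv2.inRange(hsv,(3,110,60),(16,255,255)); m=cv2.morphologyEx(m,cv2.MORPH_CLOSE,np.ones((3,3)))
    n,l,s,c=cv2.connectedComponentsWithStats(m)
    return [(s[i],c[i],l==i) for i in range(1,n) if s[i][4]>mina]
E
python3 - <<'E'
from h import *
np.set_printoptions(precision=1,suppress=True)
p=camera_params("scene"); q=camera_params("side"); w=camera_params("wrist")
for n,uv,z in [("collar",(232,196),14),("postR",(279,222),13),("finR",(337,230),25),("finL",(397,240),25),("postL",(461,244),13),("turq",(303,188),25),("black",(353,203),25),("pot",(552,260),37),("sd handle",(100,231),13),("sd tip",(160,211),5)]:
    print(n,onz(p,uv,z)[0])
print("long",onz(p,[(187,247),(258,275),(246,295),(173,265)],12))
print("wide",onz(p,[(301,257),(359,289),(340,310),(281,283)],12))
print("dish",onz(p,[(428,303)],12))
print("tri collar",tri([(p,(232,196)),(q,(413,255))]),"postL",tri([(p,(461,244)),(q,(219,267))]),"dish",tri([(p,(428,303)),(q,(239,228))]))
c,d=ray(w,(320,240)); print("wrist cam",c,d,w["mtx"][0,0],get_obs()["tool_pos"])
E
```

```text
collar [ 381.1 -262.7   14. ]
postR [ 434.7 -128.3   13. ]
finR [438.3   9.8  25. ]
finL [437.2 145.6  25. ]
postL [407.5 287.2  13. ]
turq [328.4 -98.   25. ]
black [350.1  29.1  25. ]
pot [427.9 479.8  37. ]
sd handle [ 552.1 -531.6   13. ]
sd tip [ 457.4 -421.8    5. ]
long [[ 549.7 -311.1   12. ]
 [ 586.7 -131.2   12. ]
 [ 640.5 -140.5   12. ]
 [ 603.3 -322.4   12. ]]
wide [[520.  -53.2  12. ]
 [573.7  86.5  12. ]
 [632.1  58.3  12. ]
 [595.4 -77.3  12. ]]
dish [[576.3 231.4  12. ]]
tri collar [ 381.1 -264.1   14.5] postL [408.5 285.3  13.9] dish [571.8 229.4   4.7]
wrist cam [ 278.1 -452.1  383.6] [[-0.2 -0.1 -1. ]] 420.83543493437145 [ 211.  -480.3  226.1]
```

Emit:
step_arm(deltas=[25,35,10,-2.4,91,25,35,10,-2.4,91,25,35,10,-2.4,91,25,35,10,-2.4,91,25,35,10,-2.4,91,25,35,10,-2.4,91,25,35,10,-2.4,91,25,35,10,-2.4,91,25,35,10,-2.4,91,25,35,10,-2.4,91])

```text
time: 1.35
tool_pos: [461.6, -129.4, 326.8]
tcp_rot: [-3.142, 0.001, -0.006]
contact_force: [0.5, -1.2, 0.0]
grip_width: 91.0
finger_force: 0.0
```

```bash
cat > snap.py <<'E'
from h import *; import sys,pickle
n=sys.argv[1]; p=camera_params("wrist"); im=capture("wrist"); cv2.imwrite(f"pics/{n}.png",im[:,:,::-1]); pickle.dump((p,im),open(f"{n}.pkl","wb"))
o=get_obs(); print(o["time"],o["tool_pos"].round(1),o["tcp_rot"].round(3))
E
python3 snap.py w1
```

```text
1.4 [ 464.1 -125.9  328. ] [-3.139e+00 -3.000e-03 -6.000e-03]
```

View pics/w1.png

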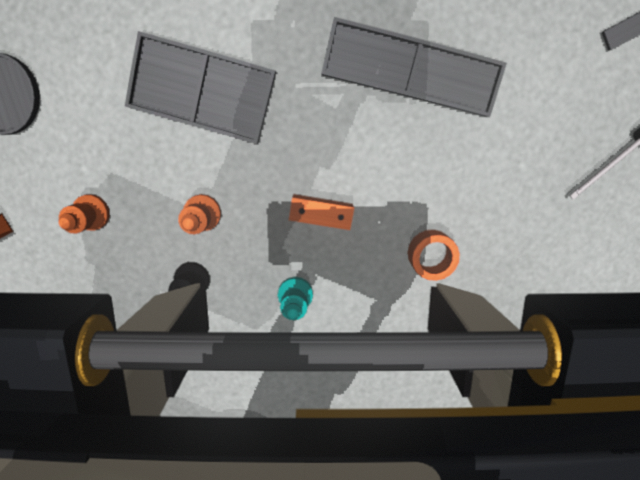

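Emit:
step_arm(deltas=[0,28,0,0,91,0,28,0,0,91,0,28,0,0,91,0,28,0,0,91,0,28,0,0,91,0,28,0,0,91,0,28,0,0,91,0,28,0,0,91,0,28,0,0,91,0,0,0,0,91])

```text
time: 2.65
tool_pos: [460.8, 122.4, 326.3]
tcp_rot: [-3.142, 0.001, -0.002]
contact_force: [-0.4, 0.2, 0.5]
grip_width: 91.0
finger_force: 0.0
```

```bash
python3 snap.py w2
```

```text
2.7 [460.9 121.5 326.4] [ 3.141e+00  1.000e-03 -3.000e-03]
```

View pics/w2.png

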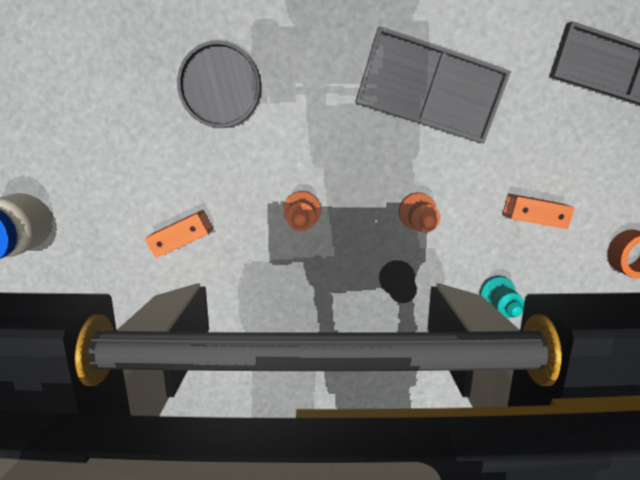

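Both wrist views show the parts clearly. In w2 the finials are at (301,210) and (420,213), the left post at (179,234), the dish at (220,84) and the wide tray corners at (380,28), (509,71), (484,142) and (357,103). In w1 the collar is at (434,255), the right post at (321,212) and the long tray corners at (337,18), (505,63), (489,116) and (322,75).

```bash
cat > fit.py <<'E'
from h import *; from scipy.optimize import minimize
def circ(r,z): a=np.linspace(0,2*np.pi,40,endpoint=False); return np.c_[r*np.cos(a),r*np.sin(a),0*a+z]
FIN=[np.r_[circ(22,0),circ(22,8)],np.r_[circ(9,8),circ(9,26)],np.r_[circ(16,26),circ(16,44)],np.r_[circ(10,44),circ(10,62)]]
COL=[np.r_[circ(28,0),circ(28,28)]]
POST=[np.array([[a,b,c] for a in(-13,13) for b in(-35,35) for c in(-13,13)],float)]
def sil(p,parts,x,S=4):
    m=np.zeros((480*S,640*S),np.uint8); c,s=np.cos(x[3]),np.sin(x[3]); R=np.array([[c,-s,0],[s,c,0],[0,0,1]])
    for P in parts:
        uv=proj(p,P@R.T+x[:3]); cv2.fillConvexPoly(m,cv2.convexHull(np.round((uv+.5)*S).astype(np.int32)),1)
    return m
def fit(views,parts,x0,yaw=False,freez=True):
    S=4;T=[]
    for p,im in views:
        uv=proj(p,[x0[:3]])[0]
        b=[b for b in blobs(im) if np.hypot(*(b[1]-uv))<40]
        if not b: continue
        b=min(b,key=lambda b:np.hypot(*(b[1]-uv))); m=b[2].astype(np.uint8)
        if b[0][0]<=1 or b[0][0]+b[0][2]>=639: continue
        k,_=cv2.findContours(m,0,1); m=cv2.drawContours(m*0,k,-1,1,-1); T.append((p,cv2.resize(m,None,fx=S,fy=S,interpolation=0)))
    idx=[0,1]+([2] if freez else [])+([3] if yaw else [])
    def full(v): x=np.array(x0,float); x[idx]=v; return x
    def f(v):
        x=full(v); c=0
        for p,m in T:
            s=sil(p,parts,x); c+=1-(s&m).sum()/(s|m).sum()
        return c/len(T)
    v=np.array(x0,float)[idx]; st=np.array([8,8,6,.15])[idx]
    r=minimize(f,v,method="Nelder-Mead",options=dict(initial_simplex=np.vstack([v]+[v+np.eye(len(v))[i]*st[i] for i in range(len(v))]),xatol=.05,fatol=1e-4))
    return full(r.x),r.fun,len(T)
E
python3 - <<'E'
from fit import *; import pickle
np.set_printoptions(precision=3,suppress=True)
V=[pickle.load(open(f"w{i}.pkl","rb")) for i in (1,2)]; p1,p2=V[0][0],V[1][0]
for n,P,x0,y in [("finR",FIN,(438,10,0,0),0),("finL",FIN,(437,145,0,0),0),("postR",POST,(435,-128,13,0.1),1),("postL",POST,(407,287,13,-.3),1),("collar",COL,(381,-263,0,0),0)]:
    print(n,*fit(V,P,x0,y),*fit(V,P,x0,y,False)[:2])
W1=[(141,33),(276,71),(260,143),(127,105)];W2=[(380,28),(509,71),(484,142),(357,103)]
for a,b in zip(W1,W2): print("wide corner",tri([(p1,a),(p2,b)]))
A,B=onz(p1,W1,12),onz(p2,W2,12); L=onz(p1,[(337,18),(505,63),(489,116),(322,75)],12)
for n,Q in (("w1",A),("w2",B),("long",L)):
    d=(Q[0]-Q[1]+Q[3]-Q[2]); print(n,Q.mean(0),"yaw y-axis deg",np.degrees(np.arctan2(-d[0],d[1])),np.linalg.norm(Q-np.roll(Q,1,0),axis=1))
print("dish",onz(p2,[(220,84)],12), "finknobs",tri([(p1,(194,220)),(p2,(426,219))]),tri([(p1,(71,220)),(p2,(301,215))]))
ps=camera_params("scene"); print("dish tri",tri([(ps,(428,303)),(p2,(220,84))]),"post hole",tri([(p1,(302,210)),(p2,(525,210))]))
E
```

```text
finR [433.572   5.686  -3.923   0.   ] 0.1011026793993729 2 [433.818   5.807   0.      0.   ] 0.1147635364586469
finL [435.547 140.911  -4.235   0.   ] 0.10645963410167897 2 [435.895 140.011   0.      0.   ] 0.11942368331609021
postR [ 435.552 -134.108   10.608   -0.185] 0.0838394103741048 2 [ 435.802 -133.361   13.      -0.163] 0.08929371298788463
postL [407.508 286.316   5.736   0.431] 0.04984846067953419 1 [409.23  283.929  13.      0.439] 0.07312621359223304
collar [ 373.496 -274.228  -30.483    0.   ] 0.028763710486297556 1 [ 383.257 -265.511    0.       0.   ] 0.10856393824643173
wide corner [629.713  56.008   7.65 ]
wide corner [588.755 -86.302   5.396]
wide corner [512.669 -65.995   3.663]
wide corner [554.911  78.754   8.075]
w1 [571.294  -5.678  12.   ] yaw y-axis deg -16.41122649299759 [ 76.325 147.061  77.384 150.438]
w2 [571.027  -2.619  12.   ] yaw y-axis deg -16.033034243920067 [ 78.637 145.825  77.913 147.493]
long [ 590.169 -233.912   12.   ] yaw y-axis deg -13.173387430041398 [ 58.396 184.607  56.65  187.197]
dish [[573.922 225.451  12.   ]] finknobs [432.843   4.33   41.006] [437.    139.288  46.471]
dish tri [573.894 229.234   6.926] post hole [ 439.578 -112.624   24.571]
```

Emit:
step_arm(deltas=[-12.5,9.6,-40,0,91,-12.5,9.6,-40,0,91,0,0,-40,0,91,0,0,-40,0,91,0,0,-40,0,91,0,0,-40,0,91,0,0,-40,0,91,0,0,-20,0,91,0,0,-10,0,91,0,0,0,0,91])

```text
time: 3.95
tool_pos: [436.1, 139.9, 16.6]
tcp_rot: [3.141, 0.001, -0.006]
contact_force: [-0.1, -0.4, 0.7]
grip_width: 90.6
finger_force: 0.0
```

```bash
python3 snap.py w3; python3 -c "
from plant import *;print(get_obs()['joint_positions'])"
```

```text
4.0 [436.6 140.1  17.2] [ 3.142e+00 -1.000e-03 -6.000e-03]
[ 1.43311204e-01  5.22329992e-01  1.94895815e+00 -2.63346662e-04
  6.69756394e-01  1.71988685e+00]
```

View pics/w3.png

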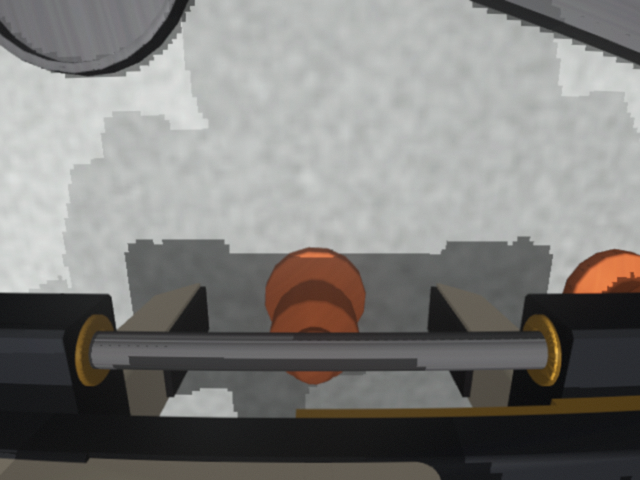

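The left finial stands between the open fingers, with the front of its foot at (315,248). I'll check the x centring before closing.

```bash
python3 - <<'E'
from h import *; import pickle
p,im=pickle.load(open("w3.pkl","rb"))
print("foot front pt z8:",onz(p,[(315,248)],8),"edges:",onz(p,[(265,297),(365,297)],8))
print(proj(p,[[436.5+22,140,8],[436.5,140-22,8],[436.5,140+22,8],[436.5,140,36]]))
E
```

```text
foot front pt z8: [[459.15002153 139.89338988   8.        ]] edges: [[437.38520532 161.42417825   8.        ]
 [437.15249768 118.69221184   8.        ]]
[[314.75321642 249.509163  ]
 [366.57446807 298.3964995 ]
 [263.74440092 298.9131554 ]
 [314.68922141 329.84246198]]
```

Emit:
step_arm(deltas=[0,0,0,0,25,0,0,0,0,25,0,0,0,0,25,0,0,0,0,25,0,0,0,0,25,0,0,0,0,25,0,0,0,0,25,0,0,0,0,25,0,0,8,0,25,0,0,12,0,25])

```text
time: 5.25
tool_pos: [435.9, 140.5, 37.2]
tcp_rot: [3.141, 0.001, -0.005]
contact_force: [0.5, 0.2, -1.2]
grip_width: 30.6
finger_force: 30.0
```

Emit:
step_arm(deltas=[0,0,30,0,25,18.2,-13.6,0,0,25,18.2,-13.6,0,0,25,18.2,-13.6,0,0,25,18.2,-13.6,0,0,25,18.2,-13.6,0,0,25,18.2,-13.6,0,0,25,18.2,-13.6,0,0,25,18.1,-13.8,0,0,25,0,0,0,0,25])

```text
time: 6.5
tool_pos: [583.0, 29.6, 66.0]
tcp_rot: [3.141, -0.001, -0.007]
contact_force: [0.3, 0.2, -1.8]
grip_width: 30.8
finger_force: 30.0
```

```bash
python3 snap.py w4
```

```text
6.55 [581.8  30.4  65.9] [ 3.142e+00  1.000e-03 -7.000e-03]
```

View pics/w4.png

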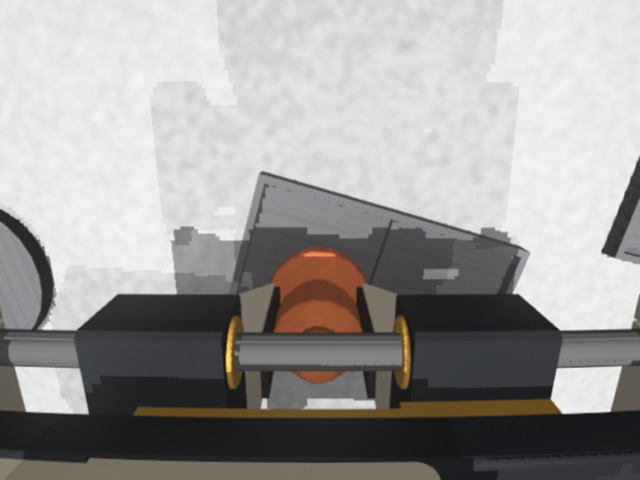

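The gripped finial hangs above the wide tray. The tray's far corners are at (262,172) and (528,251), and its divider meets the far wall near (391,221).

```bash
python3 - <<'E'
from h import *; import pickle
p,im=pickle.load(open("w4.pkl","rb"))
Q=onz(p,[(262,172),(528,251),(391,221)],12); print(Q, np.linalg.norm(Q[0]-Q[1]))
y=Q[0]-Q[1]; y/=np.linalg.norm(y); x=np.array([y[1],-y[0],0])
c=(Q[0]+Q[1])/2-40*x; print("yaw",np.degrees(np.arctan2(-y[0],y[1])),"c",c,"bays",c+37*y,c-37*y)
E
```

```text
[[632.1872138   56.10978163  12.        ]
 [589.74255115 -84.02395285  12.        ]
 [606.5656798   -9.45787196  12.        ]] 146.420671103253
yaw -16.85086945488941 c [572.68238222  -2.36182045  12.        ] bays [583.40800249  33.04949229  12.        ] [561.95676195 -37.77313319  12.        ]
```

Emit:
step_arm(deltas=[1,1,-20,0,25,0,0,-15,0,25,0,0,-8,0,25,0,0,-3,0,25,0,0,0,0,25,0,0,0,0,50,0,0,0,0,50,0,0,0,0,50,0,0,20,0,50,0,0,40,0,50])

```text
time: 7.8
tool_pos: [581.4, 32.6, 79.9]
tcp_rot: [-3.141, 0.004, -0.005]
contact_force: [1.5, 0.2, 1.0]
grip_width: 49.7
finger_force: 0.0
```

Emit:
step_arm(deltas=[-24,-4,5,0,70,-25,-4.5,0,0,70,-25,-4.5,0,0,70,-25,-4.5,0,0,70,-25,-4.5,0,0,70,-24,-4.5,0,0,70,0,0,-30,0,70,0,0,-25,0,70,0,0,-14,0,70,0,0,0,0,70])

```text
time: 9.05
tool_pos: [434.0, 6.1, 16.1]
tcp_rot: [-3.141, 0.002, -0.005]
contact_force: [-0.5, 0.6, 0.1]
grip_width: 69.8
finger_force: 0.0
```

```bash
python3 snap.py w5; python3 - <<'E'
from h import *; import pickle
p,im=pickle.load(open("w5.pkl","rb"))
for b in blobs(im,300): print(b[0],b[1])
b=max(blobs(im,300),key=lambda b:b[0][4]); ys,xs=np.nonzero(b[2]); top=ys.min(); u=xs[ys<=top+1].mean()
print(onz(p,[(u,top),(xs.min(),ys[xs==xs.min()].mean()),(xs.max(),ys[xs==xs.max()].mean())],8))
E
```

```text
9.1 [434.6   6.   16.8] [ 3.142  0.    -0.005]
[ 267  248  100   85 7142] [316.36880426 293.53066368]
[ 545  248   95   67 3850] [595.89194805 276.73558442]
[289 371  55  14 476] [316.04831933 375.75840336]
[[457.20477929   5.47534854   8.        ]
 [434.78189147  26.67434429   8.        ]
 [434.81300944 -15.55552055   8.        ]]
```

Emit:
step_arm(deltas=[0,0,0,0,25,0,0,0,0,25,0,0,0,0,25,0,0,0,0,25,0,0,0,0,25,0,0,10,0,25,0,0,40,0,25,15,-5,0,0,25,20,-7,0,0,25,20,-7,0,0,25])

```text
time: 10.35
tool_pos: [490.2, -13.1, 67.4]
tcp_rot: [3.141, -0.0, -0.005]
contact_force: [0.2, -0.4, -1.5]
grip_width: 30.3
finger_force: 30.0
```

Emit:
step_arm(deltas=[20,-7,0,0,25,20,-7,0,0,25,20,-7,0,0,25,12.5,-4,0,0,25,0,0,0,0,25,0,0,-20,0,25,0,0,-15,0,25,0,0,-8,0,25,0,0,-3,0,25,0,0,0,0,25])

```text
time: 11.6
tool_pos: [562.3, -38.0, 21.2]
tcp_rot: [3.141, -0.001, -0.005]
contact_force: [0.3, -0.1, -1.6]
grip_width: 31.1
finger_force: 30.0
```

Emit:
step_arm(deltas=[0,0,0,0,50,0,0,0,0,50,0,0,0,0,50,0,0,20,0,50,0,0,40,0,50,-10,-20,0,10,91,-20,-20,0,10,91,-20,-20,0,10,91,-20,-10,0,10,91,-20,0,0,10,91])

```text
time: 12.85
tool_pos: [471.6, -108.8, 80.9]
tcp_rot: [3.141, -0.0, 0.872]
contact_force: [0.4, -0.1, 1.1]
grip_width: 90.3
finger_force: 0.0
```

Emit:
step_arm(deltas=[-12,-8.5,0,10,91,-12,-8.5,0,10,91,-12.4,-8.5,0,10,91,0,0,0,0,91,0,0,0,0,91,0,0,0,0,91,0,0,0,0,91,0,0,0,0,91,0,0,0,0,91,0,0,0,0,91])

```text
time: 14.1
tool_pos: [435.7, -133.5, 80.7]
tcp_rot: [3.141, 0.0, 1.391]
contact_force: [-0.5, -0.1, 0.9]
grip_width: 91.2
finger_force: 0.0
```

```bash
python3 snap.py w6
```

```text
14.15 [ 435.7 -133.5   80.7] [3.141 0.    1.391]
```

View pics/w6.png

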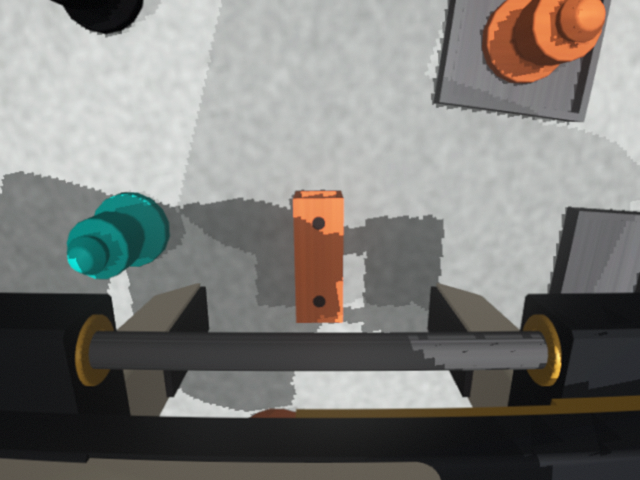

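The right post is fully visible, its top face running from (294,197) to (343,322) with holes at (319,223) and (319,301). It lies almost parallel to the tool.

```bash
python3 - <<'E'
from fit import *; import pickle
p,im=pickle.load(open("w6.pkl","rb"))
Q=onz(p,[(294,197),(342,197),(343,322),(297,322),(319,223),(319,301)],26); print(Q,Q[:4].mean(0),Q[4:].mean(0))
a=(Q[0]+Q[1]-Q[2]-Q[3]); b=Q[4]-Q[5]
for d in (a,b): print(np.degrees(np.arctan2(-d[0],d[1])))
print(fit([(p,im)],POST,(437,-128,13,-.17),True,False))
E
```

```text
[[ 430.03546177  -96.45264594   26.        ]
 [ 454.10322879 -100.81938094   26.        ]
 [ 443.23363588 -170.1139456    26.        ]
 [ 418.06847791 -165.54600689   26.        ]
 [ 440.14945816 -112.12501367   26.        ]
 [ 432.36029504 -155.23682146   26.        ]] [ 436.36020109 -133.23299484   26.        ] [ 436.2548766  -133.68091756   26.        ]
-9.370420545465606
-10.241349471122385
(array([ 4.35938117e+02, -1.33711532e+02,  1.30000000e+01, -1.71025335e-01]), np.float64(0.02662403748295794), 1)
```

Emit:
step_arm(deltas=[0.3,0,-30,0,91,0,0,-25,0,91,0,0,-12,0,91,0,0,-3,0,91,0,0,0,0,18,0,0,0,0,18,0,0,0,0,18,0,0,0,0,18,0,0,0,0,18,0,0,0,0,18])

```text
time: 15.4
tool_pos: [436.0, -133.5, 10.8]
tcp_rot: [3.141, -0.0, 1.391]
contact_force: [-0.1, -1.3, -1.2]
grip_width: 35.4
finger_force: 0.0
```

Emit:
step_arm(deltas=[0,0,0,0,18,0,0,0,0,18,0,0,10,0,18,0,0,35,0,18,24,-8,0,0,18,28,-9.3,0,0,18,28,-9.3,0,0,18,28,-9.3,0,-3.4,18,28,-9.3,0,0,18,28,-9.3,0,0,18])

```text
time: 16.65
tool_pos: [600.8, -188.2, 56.3]
tcp_rot: [-3.142, -0.0, 1.332]
contact_force: [0.1, 0.3, -1.0]
grip_width: 25.6
finger_force: 30.0
```

Emit:
step_arm(deltas=[0,0,0,0,18,0,0,0,0,18,0,0,0,0,18,0,0,0,0,18,0,0,0,0,18,0,0,0,0,18,0,0,0,0,18,0,0,0,0,18,0,0,0,0,18,0,0,0,0,18])

```text
time: 17.9
tool_pos: [600.0, -188.0, 55.7]
tcp_rot: [3.142, 0.0, 1.332]
contact_force: [0.3, 0.7, -1.1]
grip_width: 25.8
finger_force: 30.0
```

```bash
python3 snap.py w7
```

```text
17.95 [ 600.  -188.    55.7] [3.142 0.    1.332]
```

View pics/w7.png

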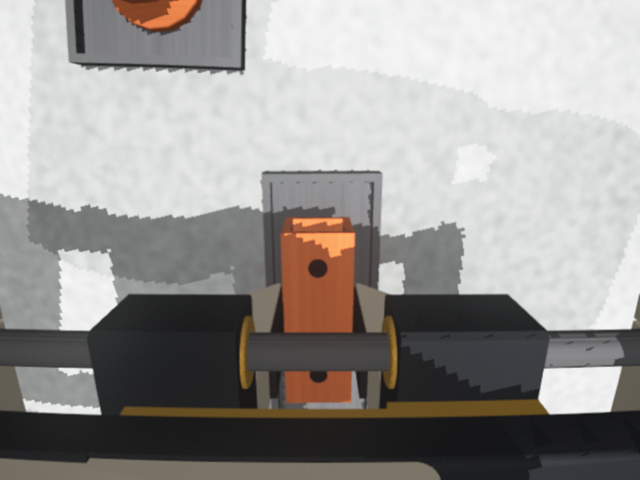

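The post hangs over the upper bay of the long tray. That end of the tray has its corners at (263,172) and (382,172).

```bash
python3 - <<'E'
from h import *; import pickle
p,im=pickle.load(open("w7.pkl","rb"))
Q=onz(p,[(263,172),(382,172)],12); print(Q,np.linalg.norm(Q[0]-Q[1])); x=Q[1]-Q[0]; yaw=np.arctan2(x[1],x[0]); print(np.degrees(yaw))
for yw in (yaw,np.radians(-13.2)):
    y=np.array([-np.sin(yw),np.cos(yw)]); print("bay+",Q.mean(0)[:2]-48*y,"bay-",Q.mean(0)[:2]-142*y,"centre",Q.mean(0)[:2]-95*y)
E
```

```text
[[ 586.31802141 -133.82762324   12.        ]
 [ 641.40195441 -147.21905441   12.        ]] 56.688359506605636
-13.664075746548583
bay+ [ 602.52099871 -187.16481526] bay- [ 580.31547819 -278.50437328] centre [ 591.41823845 -232.83459427]
bay+ [ 602.89914614 -187.25512616] bay- [ 581.43416435 -278.77154303] centre [ 592.16665525 -233.0133346 ]
```

Emit:
step_arm(deltas=[2.5,1,-15,0,18,0,0,-15,0,18,0,0,-8,0,18,0,0,-3,0,18,0,0,0,0,18,0,0,0,0,45,0,0,0,0,45,0,0,0,0,45,0,0,20,0,45,0,0,40,0,91])

```text
time: 19.2
tool_pos: [601.3, -186.5, 73.6]
tcp_rot: [-3.138, -0.001, 1.332]
contact_force: [0.3, -0.3, 0.5]
grip_width: 51.1
finger_force: 0.0
```

Emit:
step_arm(deltas=[-25,-10,5,0,91,-30,-10,0,0,91,-30,-11,0,0,91,-30,-11,0,0,91,-30,-11,0,0,91,-30,-11,0,0,91,-30,-10,0,0,91,-14.5,-4.5,0,0,91,0,0,0,0,91,0,0,0,0,91])

```text
time: 20.45
tool_pos: [383.9, -265.6, 79.9]
tcp_rot: [3.141, 0.0, 1.332]
contact_force: [-0.0, -0.3, 0.3]
grip_width: 91.2
finger_force: 0.0
```

```bash
python3 snap.py w8
```

```text
20.5 [ 384.  -265.4   79.8] [3.141 0.    1.333]
```

View pics/w8.png

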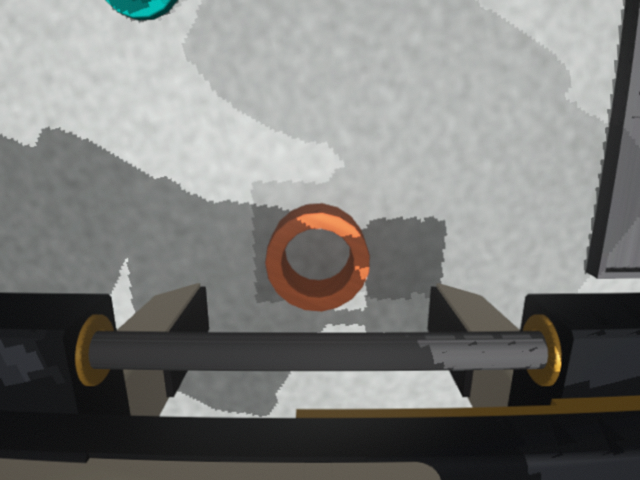

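The collar sits centred between the fingers at (318,258).

```bash
python3 - <<'E'
from fit import *; import pickle
p,im=pickle.load(open("w8.pkl","rb"))
print(fit([(p,im)],COL,(383,-265,0,0),False,False))
E
```

```text
(array([ 383.40259381, -266.0826747 ,    0.        ,    0.        ]), np.float64(0.07190149292166736), 1)
```

Emit:
step_arm(deltas=[0.2,-0.5,-30,0,91,0,0,-25,0,91,0,0,-12,0,91,0,0,-3,0,91,0,0,0,0,48,0,0,0,0,48,0,0,0,0,48,0,0,0,0,48,0,0,0,0,48,0,0,0,0,48])

```text
time: 21.75
tool_pos: [383.4, -266.2, 10.0]
tcp_rot: [3.141, 0.0, 1.332]
contact_force: [-0.3, 0.2, 4.7]
grip_width: 54.7
finger_force: 30.0
```

Emit:
step_arm(deltas=[0,0,10,0,48,0,0,45,0,48,0,0,45,0,48,15.9,41.2,0,0,48,15.9,41.2,0,0,48,15.9,41.2,0,0,48,15.9,41.2,0,0,48,15.9,41.2,0,0,48,15.9,41.2,0,0,48,15.9,41.2,0,0,48])

```text
time: 23.0
tool_pos: [494.7, 23.9, 110.1]
tcp_rot: [-3.142, 0.0, 1.332]
contact_force: [1.8, 0.3, -0.7]
grip_width: 54.9
finger_force: 30.0
```

Emit:
step_arm(deltas=[15.9,41.2,0,0,48,15.9,41.2,0,0,48,15.9,41.2,0,0,48,15.9,41.2,0,0,48,15.9,41,0,0,48,0,0,-20,0,48,0,0,-20,0,48,0,0,-10,0,48,0,0,0,0,48,0,0,0,0,48])

```text
time: 24.25
tool_pos: [574.6, 228.2, 60.6]
tcp_rot: [3.14, -0.001, 1.332]
contact_force: [-0.4, 0.2, -1.5]
grip_width: 54.9
finger_force: 30.0
```

```bash
python3 snap.py w9
```

```text
24.3 [574.6 228.2  60.8] [ 3.140e+00 -1.000e-03  1.332e+00]
```

View pics/w9.png

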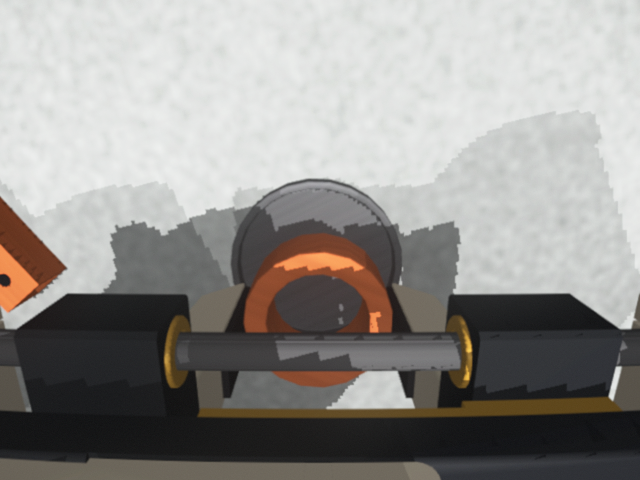

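The collar hangs over the dish, whose rim top is at (316,180) with its left and right edges at (233,255) and (401,255).

```bash
python3 - <<'E'
from h import *; import pickle
p,im=pickle.load(open("w9.pkl","rb"))
Q=onz(p,[(316,180),(233,255),(401,255)],12)[:,:2]; a=np.radians(76.3); print(Q,Q[0]-45*np.array([np.cos(a),np.sin(a)]),(Q[1]+Q[2])/2,np.linalg.norm(Q[1]-Q[2]))
A=np.c_[2*Q,np.ones(3)]; s=np.linalg.solve(A,(Q**2).sum(1)); print("circle",s[:2],np.sqrt(s[2]+s[:2]@s[:2]))
E
```

```text
[[584.35788466 272.02068293]
 [533.63013822 244.71583844]
 [617.75490984 224.1902411 ]] [573.70016809 228.30097253] [575.69252403 234.45303977] 86.59259406226373
circle [574.49921642 229.562233  ] 43.58799502755696
```

Emit:
step_arm(deltas=[0,1,-20,0,48,0,0,-15,0,48,0,0,-8,0,48,0,0,-3,0,48,0,0,0,0,48,0,0,0,0,75,0,0,0,0,75,0,0,0,0,75,0,0,20,0,75,0,0,46,0,91])

```text
time: 25.55
tool_pos: [572.5, 228.8, 78.3]
tcp_rot: [-3.137, 0.002, 1.332]
contact_force: [0.3, -0.1, 1.4]
grip_width: 80.9
finger_force: 0.0
```

Emit:
step_arm(deltas=[-20,7,0,6.5,91,-25,8,0,6.5,91,-25,8,0,6.5,91,-25,8,0,6.5,91,-25,8,0,6.5,91,-25,8,0,6.4,91,-20,7.8,0,0,91,0,0,0,0,91,0,0,0,0,91,0,0,0,0,91])

```text
time: 26.8
tool_pos: [409.9, 283.8, 79.8]
tcp_rot: [3.141, 0.0, 2.009]
contact_force: [0.4, 0.3, 0.4]
grip_width: 91.1
finger_force: 0.0
```

```bash
python3 snap.py w10; python3 - <<'E'
from fit import *; import pickle
p,im=pickle.load(open("w10.pkl","rb"))
print([(b[0],b[1]) for b in blobs(im,300)])
print(fit([(p,im)],POST,(409,284,13,.44),True,False))
E
```

```text
26.85 [409.8 283.8  79.7] [3.141 0.    2.01 ]
[(array([ 294,  192,   52,  132, 6207], dtype=int32), array([318.62042855, 256.50733043]))]
(array([409.68205212, 283.61526935,  13.        ,   0.42486029]), np.float64(0.02982589667966895), 1)
```

View pics/w10.png

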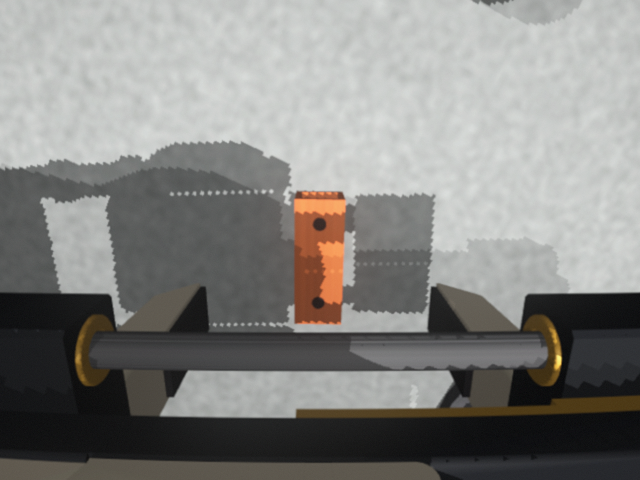

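The left post lies centred between the fingers, along column 319 and parallel to the tool.

Emit:
step_arm(deltas=[0.7,-0.4,-30,-0.5,91,0,0,-24,0,91,0,0,-12,0,91,0,0,-3,0,91,0,0,0,0,18,0,0,0,0,18,0,0,0,0,18,0,0,0,0,18,0,0,0,0,18,0,0,0,0,18])

```text
time: 28.1
tool_pos: [409.7, 283.6, 10.8]
tcp_rot: [3.141, -0.0, 2.002]
contact_force: [-0.4, 0.3, -0.2]
grip_width: 35.5
finger_force: 0.0
```

Emit:
step_arm(deltas=[0,0,0,0,18,0,0,0,0,18,0,0,10,0,18,0,0,45,0,18,0,0,45,0,18,9,-35,0,-5,18,9,-40,0,-5,18,9,-40,0,-5,18,9,-40,0,-5,18,9,-40,0,-5,18])

```text
time: 29.35
tool_pos: [454.9, 87.3, 111.4]
tcp_rot: [3.141, -0.0, 1.563]
contact_force: [-0.1, 0.1, -0.9]
grip_width: 25.6
finger_force: 30.0
```

Emit:
step_arm(deltas=[12.6,-36.7,0,-2.6,18,12.6,-36.7,0,-2.6,18,12.6,-36.7,0,-2.6,18,12.6,-36.7,0,-2.7,18,12.6,-36.7,0,-2.7,18,12.6,-36.7,0,0,18,12.6,-36.7,0,0,18,12.6,-36.7,0,0,18,12.6,-36.7,0,0,18,12.9,-36.9,0,0,18])

```text
time: 30.6
tool_pos: [581.2, -279.8, 111.3]
tcp_rot: [3.141, -0.0, 1.335]
contact_force: [0.5, -0.0, -0.6]
grip_width: 25.7
finger_force: 30.0
```

Emit:
step_arm(deltas=[0,0,-20,0,18,0,0,-20,0,18,0,0,-15,0,18,0,0,0,0,18,0,0,0,0,18,0,0,0,0,18,0,0,0,0,18,0,0,0,0,18,0,0,0,0,18,0,0,0,0,18])

```text
time: 31.85
tool_pos: [581.0, -278.6, 55.7]
tcp_rot: [3.142, -0.0, 1.335]
contact_force: [-0.8, 1.0, -1.4]
grip_width: 25.9
finger_force: 30.0
```

```bash
python3 snap.py w11
```

```text
31.9 [ 581.  -278.6   55.7] [3.142 0.    1.335]
```

View pics/w11.png

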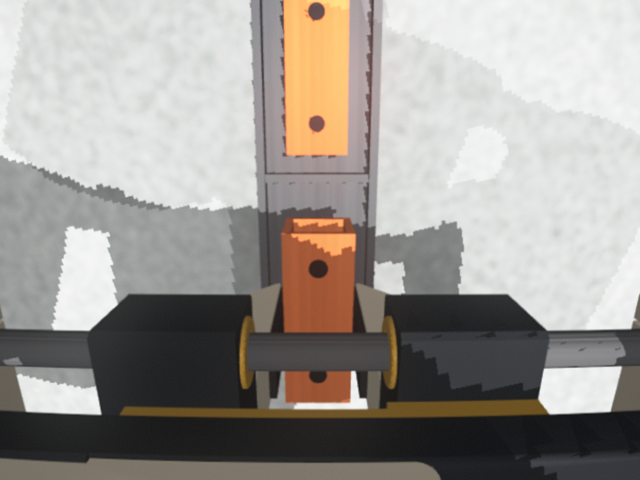

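The first post lies in its bay. The divider is at about row 178, with the tray edges at columns 258 and 377.

```bash
python3 - <<'E'
from h import *; import pickle
p,im=pickle.load(open("w11.pkl","rb"))
Q=onz(p,[(258,178),(377,178),(250,20),(380,20)],12); c=Q[:2].mean(0)[:2]; d=(Q[2]+Q[3])[:2]/2-c; yw=np.arctan2(-d[0],d[1])
y=np.array([-np.sin(yw),np.cos(yw)]); print(c,np.degrees(yw),c-47*y)
E
```

```text
[ 591.69219195 -233.30274059] -12.584479647917645 [ 581.45188479 -279.173604  ]
```

Position matches, so I'll place it.

Emit:
step_arm(deltas=[0.4,-0.6,-15,0,18,0,0,-15,0,18,0,0,-8,0,18,0,0,-3,0,18,0,0,0,0,18,0,0,0,0,45,0,0,0,0,45,0,0,0,0,45,0,0,20,0,45,0,0,40,0,45])

```text
time: 33.15
tool_pos: [580.3, -278.5, 73.5]
tcp_rot: [-3.138, -0.001, 1.335]
contact_force: [0.3, -0.2, 0.4]
grip_width: 44.9
finger_force: 0.0
```

Emit:
step_arm(deltas=[-20,18,30,-8,91,-20,20,30,-8,91,-20,20,30,-8,91,-20,20,30,-8,91,-20,20,30,-8,91,-15,20,30,-8,91,0,20,30,-8,91,0,20,30,-8,91,0,20,15,-8,91,0,0,0,-4,91])

```text
time: 34.4
tool_pos: [466.9, -100.2, 331.4]
tcp_rot: [3.141, -0.003, 0.007]
contact_force: [0.4, 0.2, -0.6]
grip_width: 90.6
finger_force: 0.0
```

Emit:
step_arm(deltas=[0,20,0,0,91,0,20,0,0,91,0,20,0,0,91,0,20,0,0,91,0,20,0,0,91,0,0,0,0,91,0,0,0,0,91,0,0,0,0,91,0,0,0,0,91,0,0,0,0,91])

```text
time: 35.65
tool_pos: [466.4, -1.5, 329.7]
tcp_rot: [3.141, 0.0, 0.008]
contact_force: [0.6, -0.1, 0.2]
grip_width: 90.8
finger_force: 0.0
```

```bash
python3 snap.py w12; python3 - <<'E'
from fit import *; import pickle
np.set_printoptions(precision=3,suppress=True)
p,im=pickle.load(open("w12.pkl","rb"))
def rel(x,c,yw): d=np.array(x[:2])-c; yw=np.radians(yw); return np.array([np.cos(yw)*d[0]+np.sin(yw)*d[1],-np.sin(yw)*d[0]+np.cos(yw)*d[1]])
for n,P,x0,y,c,yw in [("f+",FIN,(583,33,4,0),0,(572.2,-2.5),-16.5),("f-",FIN,(562,-38,4,0),0,(572.2,-2.5),-16.5),("p+",POST,(602,-187,17,-.23),1,(591.8,-233),-13.2),("p-",POST,(581,-279,17,-.23),1,(591.8,-233),-13.2),("col",COL,(574,229,4,0),0,(574.2,229),0)]:
    try: r=fit([(p,im)],P,x0,y,False); print(n,*r,rel(r[0],c,yw))
    except Exception as e: print(n,e)
E
```

```text
35.7 [466.4  -1.4 329.7] [3.141 0.    0.008]
f+ [582.587  31.396   4.      0.   ] 0.05249192942112946 1 [ 0.332 35.45 ]
f- [561.664 -38.879   4.      0.   ] 0.049500870043044265 1 [  0.23  -37.873]
p+ [ 602.742 -187.321   17.      -0.236] 0.03762468486243564 1 [ 0.222 46.97 ]
p- [ 581.745 -279.33    17.      -0.231] 0.035598058806737054 1 [  0.791 -47.402]
col [574.442 230.982   4.      0.   ] 0.08789066826145697 1 [0.242 1.982]
```

View pics/w12.png

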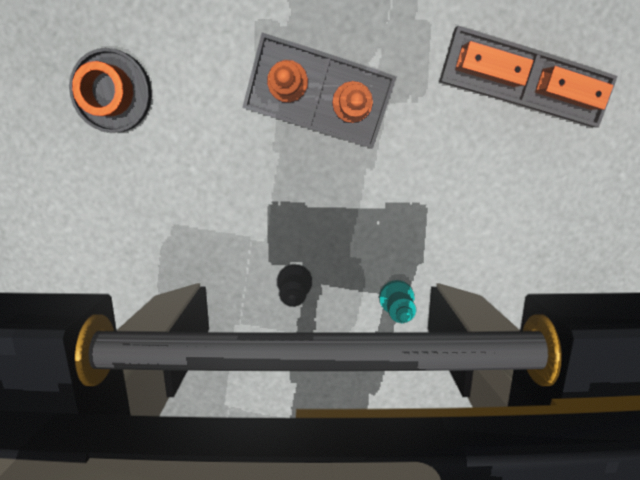

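All five parts sit centred in their places: finials at (287,80) and (352,101), posts at (495,62) and (576,87), and the collar in the dish at (103,89). The arm is clear and nothing else was touched.

```bash
python3 -c "
from plant import *
print(close_job())"
```

```text
the job is handed in; nothing more can be done
None
```

I handed the job in at about 36 s of the 109 s allowed: all five parts measured within about 2 mm of their bay and dish centres, the pot and screwdriver were not touched, and no verdict came back.

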